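Sort two bottles with the bottle sizing gauges

ROBOT

A 7-joint arm with a two-finger parallel gripper is mounted at the origin on a cart in front of the work surface, level with it; the furniture and walls round the work are solid. World frame = base frame: x ahead of the robot, y to its left, z up, the work surface at z = 0. Lengths are in m, angles in rad, forces in N, time in s.
With the tool pointing down it reaches from about 0.425 to 0.925 m from the base axis. Payload 6.8 kg.
Tool frame: the origin (TCP) lies midway between the tips of the shut fingers; the grasp point (between the pads) lies 19 mm behind it; y points along the fingers, z is the direction in which the jaws open and shut, and the axes are right-handed (so a half turn about y gives the same grasp; the last joint's range is limited). The gripper opens to 85 mm and grips with 20 to 120 N. Pads are 22 mm wide; open, the fingers measure 114 mm over their backs; the gripper's body (76 mm by 85 mm) begins 54 mm behind the grasp point. The pads swing forward as they close: fully open they stand 13 mm farther back than shut.
Start: joints at [1.022, 0.477, 0.022, 1.555, -0.011, 1.109, -0.083], TCP at [0.288, -0.61, 0.193] pointing down, gripper open.
Joint ranges: [-2.96, 2.96], [-0.34, 2.1], [-1.41, 1.46], [0.24, 2.44], [-1.37, 4.51], [0.17, 1.92], [-2.96, 2.96]. Speed limits (rad/s): [2.39, 2.39, 3.14, 3.14, 3.14, 3.14, 3.14].

INTERFACE

Orientations are given as a unit quaternion [w, x, y, z].
In Python, from station import bot gives the robot as it stands. The module is installed in compiled form; this text tells all that it offers.
- The arm moves only by the shell command python3 -m crank 'ROWS' [FORCE]. ROWS is JSON, a list of rows, each an object with "linear": the shift along the tool's x, y, z in m, a list of three; "dr": the turn, a rotation vector about the tool's x, y, z in degrees, a list of three; "hand": the gripper command: -1 is shut, 1 is fully open, values between are in proportion. A call has 1 to 10 rows; each row is the pose to reach, as a shift and turn from the pose commanded when the call began, along the tool's axes at that moment; what a row does not reach only later rows make up. A row lasts 1/12 s, in which the tool goes at most 41.7 mm and 7.16 degrees, less where a joint would pass 70% of its speed; a pose out of reach is approached as far as the arm can. A call with a gripper value outside its range is refused whole. The fingers move at their own pace and stop on an object; FORCE is the grip in N (left out, the last holds). Time passes only in rows, so rows that repeat a pose let the fingers close. It gives the time, the measured TCP pose, the force and the opening at its end, in the units of the state.
- bot.get_obs(): the state, without advancing time (a new reading comes with each control period).
- bot.read_camera(name): name is "side" or "top"; returns the picture (400x640x3 uint8, blue, green, red); there is no depth.
- bot.camera_params(name): a dict with "K" (3x3 intrinsics, pixels), "k1" (the pictures are not rectified: a ray, as slopes to the right and down, at radius r is drawn at 1 + k1 r^2 times it, then the intrinsics apply), "R" (3x3) and "t" (3): a world point X has camera coordinates R X + t. Camera axes: x right, y down, z forward; pixel columns grow to the right and rows downward; lengths in m; the calibration is good to about 2 mm. A picture is of the moment at which its call begins. camera_params takes no time and is no camera call.
- bot.hand_in(): hands the job in, once; it reports no verdict.
Trained networks look in the newest picture that a camera, given by its name, has taken for a name from the list of things; names that differ only in an ending like _2 or _b are one class to them, and where a whole thing is asked for, a point or a joint stands for the part that bears it (a point fixed in the world has none). Each returns a list of dicts, best first, with "score" (0 to 1); they miss things now and then, are a little off and sometimes report something else, mostly with a low value. They report only what shows in the picture. A call takes as long as a camera call. They do not tell look-alikes from the thing itself.
- bot.search_frame(camera, target): "extent" ([left, top, right, bottom] in pixels, round what is visible of it).
- bot.cut_out(camera, target): "pixels" (400x640 bool, what is visible of it) and "extent" ([left, top, right, bottom] in pixels, round what is visible of it).
- bot.place_of(camera, target): "xy" ([column, row] in pixels: a listed point, or the origin of a listed thing).
The state is a dict: "t": time; "q": joint angles; "joint_vel": joint speeds; "joint_torque": joint torques, N m; "eef_pos": TCP position; "tool_rot": TCP orientation; "contact_force": force on the tool from outside, world axes, zero at the start; "torque": the same for the moment, N m; "gripper_width": opening from 0.0 (shut) to 1.0 (fully open).
Only numpy, scipy, OpenCV 4.12 (cv2) and the standard library are available. Lean on these libraries where they do the work, as an engineer would, in place of code of your own. Each camera call takes 0.05 s, during which the arm holds its last target. There are 200 camera calls.

TASK

Find the holder size of the amber dropper bottle and the white-lidded powder jar: slide each one down through the smallest gauge bore that it passes, the blue gauge having the small bore and the orange one the large bore. Leave both standing upright on the worktop in their bores, let go, and do not tip either of them over on the way.

Things in the scene. Friction and masses are not known exactly. Their poses are not given: they have to be found in the camera images.
- dropper_center (a point): Centre (45.5 mm above its underside) of the loose amber glass dropper bottle with a dark red cap and rubber bulb, 91 mm tall overall; straight round glass body 27 mm in diameter up to 40 mm above its underside, tapering from there to 16 mm at 64 mm, above that the bulb, 12 mm thick; about 55 g. It stands upright on the worktop; z is up along the bottle.
- jar_center (a point): Centre (41 mm above its underside) of the loose clear round powder jar with a white screw lid, 51 mm in diameter up to 48 mm above its underside, narrowing to 46 mm at the top, 82 mm tall; about 110 g, lid fixed. It stands upright on the worktop; z is up along the jar.
- small_gauge_bore (a point): Centre of the bore's mouth on top of the blue gauge, a fixed square block 78 x 78 mm and 18 mm high standing on the worktop. The bore is vertical, 40 mm in diameter with a 4 mm chamfer at the mouth, and goes right through, so that the worktop is its floor, 18 mm below this point. x and y run along the block's sides, z up. Which gauge stands on which side varies.
- large_gauge_bore (a point): Centre of the bore's mouth on top of the orange gauge, a fixed square block 104 x 104 mm and 18 mm high standing on the worktop. The bore is vertical, 66 mm in diameter with a 4 mm chamfer at the mouth, and goes right through, so that the worktop is its floor, 18 mm below this point. x and y run along the block's sides, z up.
Things that resemble listed ones, but are neither listed nor needed, are in the scene too. Of the things shaped like the part that bears small_gauge_bore, the blue one is meant.

How it is judged:
At the end, for the whole second after the job is handed in: The dropper bottle stands in the blue gauge's bore and the powder jar in the orange gauge's bore: each centre within 13 mm of its bore's axis, the underside within 8 mm of the worktop, upright within 10 degrees, and at rest (horizontal distance between dropper_center and small_gauge_bore below 0.013 m and height (world z) of dropper_center below 0.0535 m and angle between each of dropper_center, jar_center's own z axis and vertical below 0.175 rad and horizontal distance between jar_center and large_gauge_bore below 0.013 m and height (world z) of jar_center below 0.049 m and linear speed of each of dropper, jar below 0.02 m/s); the robot touches nothing.
It fails at once if the dropper bottle is tipped more than about 45 degrees (angle between dropper_center's own z axis and vertical above 0.8 rad).
It fails at once if the powder jar is tipped more than about 45 degrees (angle between jar_center's own z axis and vertical above 0.8 rad).
It also fails if it takes over 61 s, if anything falls off the work surface, if the arm or the gripper's body presses on something with over 40 N, if the wrist force passes 120 N, or if a joint passes its speed limit or range.

## Working session

There is one attempt and no reset: what is moved stays moved. The work goes in short steps, Python scripts to look and compute and a shell command to move; the robot and the scene stay as the last step left them, time stands still between calls to the robot, and variables do not carry over. Pictures are saved under pics/ and viewed, about 8 in all and at most 12, crops included, and the job is handed in when it is done.

```bash
mkdir -p pics; ls; python3 - <<'E'
from station import bot
import cv2,numpy as np
for c in("top","side"):
    im=bot.read_camera(c); cv2.imwrite(f"pics/{c}0.png",im)
    p=bot.camera_params(c); print(c,p["K"],p["k1"],p["R"],p["t"])
    for n in("dropper_center","jar_center","small_gauge_bore","large_gauge_bore"):
        print(n,[(np.round(d["xy"],1).tolist(),round(d["score"],2)) for d in bot.place_of(c,n)])
o=bot.get_obs();print(o)
E
```

```text
pics
top [[361.7783518    0.         323.47370328]
 [  0.         361.7783518  198.28445002]
 [  0.           0.           1.        ]] -0.07217192259905379 [[-0.11702316 -0.99312346 -0.00337095]
 [-0.96758666  0.11477761 -0.22494924]
 [ 0.22378928 -0.02306258 -0.97436465]] [0.07699168 0.60645243 1.01485617]
dropper_center [([369.5, 243.0], 0.44)]
jar_center []
small_gauge_bore [([247.0, 260.5], 0.59), ([202.6, 253.7], 0.57), ([205.7, 176.4], 0.57)]
large_gauge_bore [([303.7, 250.7], 0.75), ([369.6, 242.2], 0.4)]
side [[414.86140082   0.         320.62142536]
 [  0.         414.86140082 198.06091296]
 [  0.           0.           1.        ]] 0.032709333091178204 [[-0.99465231 -0.10267807  0.01113494]
 [-0.07615687  0.65633851 -0.75061301]
 [ 0.0697632  -0.74744697 -0.66064826]] [0.60462218 0.09339946 1.16154982]
dropper_center [([373.4, 181.8], 0.7)]
jar_center [([360.0, 135.5], 0.91)]
small_gauge_bore [([247.0, 314.5], 0.91), ([353.4, 342.5], 0.86), ([372.8, 288.5], 0.83)]
large_gauge_bore [([370.3, 234.9], 0.79)]
{'t': 0.5, 'q': array([ 1.021899  ,  0.47700347,  0.02239577,  1.5554524 , -0.01148879,
        1.10928692, -0.08310489]), 'joint_vel': array([ 2.33646575e-04, -1.82548492e-03, -1.66504238e-03,  9.97222732e-05,
        1.32383011e-03, -3.47706997e-04, -7.12350882e-05]), 'joint_torque': array([-1.48479936e-03, -5.95803416e+01,  1.60428856e+00, -2.81287587e+01,
        1.24373351e-02,  2.52722850e-03, -7.98395888e-06]), 'eef_pos': array([ 0.28799596, -0.61046889,  0.19258333]), 'tool_rot': array([ 0.15458002, -0.15458118,  0.69001131, -0.6899957 ]), 'contact_force': array([ 0.67616845, -0.38404856, -0.157082  ]), 'torque': array([ 0.02341471, -0.04034202,  0.01873701]), 'gripper_width': 0.9984959973194298}
```

View pics/top0.png

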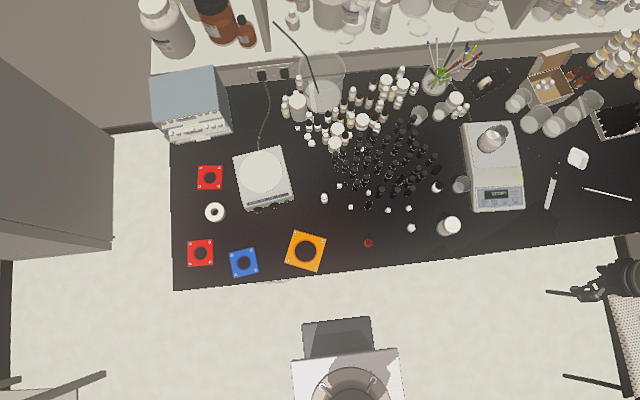

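View pics/side0.png

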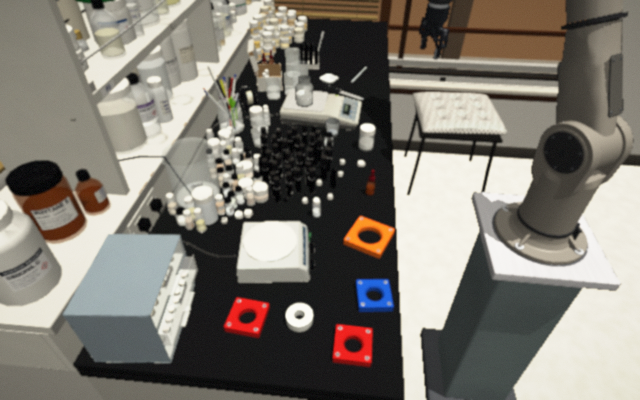

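```bash
cat > h.py <<'E'
from station import bot
import cv2,numpy as np
from scipy.optimize import least_squares
from scipy.spatial.transform import Rotation as Rn
def proj(c,X):
    p=bot.camera_params(c); v=np.asarray(X)@np.array(p["R"]).T+p["t"]
    s=v[:,:2]/v[:,2:]; s=s*(1+p["k1"]*(s**2).sum(1,keepdims=True))
    return s*p["K"][0][0]+[p["K"][0][2],p["K"][1][2]]
def cen(pts):
    m=cv2.moments(cv2.convexHull(np.float32(pts))); return np.array([m["m10"],m["m01"]])/m["m00"]
a=np.linspace(0,2*np.pi,40)
def rev(prof): return np.vstack([np.c_[r*np.cos(a),r*np.sin(a),0*a+z] for r,z in prof])
def box(w): return np.array([[x,y,z] for x in(-w,w) for y in(-w,w) for z in(0,.018)])
M={"dropper":rev([(.0135,0),(.0135,.04),(.008,.064),(.006,.091)]),"jar":rev([(.0255,0),(.0255,.048),(.023,.082)]),
   "small":box(.039),"large":box(.052)}
def fit(name,obs,z=0.,x0=(.5,0)):  # obs: {cam: hull centroid}
    f=lambda p:np.concatenate([cen(proj(c,M[name]+[p[0],p[1],z]))-o for c,o in obs.items()])
    r=least_squares(f,x0,diff_step=1e-3,x_scale=.1); return r.x,r.fun
def tool():
    o=bot.get_obs(); q=o["tool_rot"]; return o,np.array(o["eef_pos"]),Rn.from_quat([q[1],q[2],q[3],q[0]]).as_matrix()
E
cat > m.py <<'E'
from h import *
ims={c:bot.read_camera(c) for c in("top","side")}
T={"dropper":"dropper_center","jar":"jar_center"}
for n in("dropper","jar"):
    obs={}
    for c in ims:
        for d in bot.cut_out(c,T[n]):
            px=np.argwhere(d["pixels"])[:,::-1]; print(n,c,round(d["score"],2),np.round(d["extent"]),len(px))
            if c not in obs: obs[c]=cen(px)
    for k in([[c] for c in obs]+[list(obs)]):
        print(n,k,*[np.round(v,4) for v in fit(n,{c:obs[c] for c in k})])
for n,lo,hi in(("small",(105,120,60),(125,255,255)),("large",(8,150,90),(25,255,255))):
    obs={}
    for c,im in ims.items():
        m=cv2.inRange(cv2.cvtColor(im,cv2.COLOR_BGR2HSV),lo,hi)
        k,l,s,ce=cv2.connectedComponentsWithStats(m); i=1+np.argmax(s[1:,4])
        print(n,c,s[i]); obs[c]=cen(np.argwhere(l==i)[:,::-1])
    for k in([[c] for c in obs]+[list(obs)]):
        print(n,k,*[np.round(v,4) for v in fit(n,{c:obs[c] for c in k})])
o,p,R=tool(); print(p,"\n",R.round(3))
t=ims["top"];s=ims["side"]
a_=cv2.resize(t[190:270,340:480],None,fx=5,fy=5); b_=cv2.resize(s[110:200,330:410],None,fx=4,fy=4)
cv2.imwrite("pics/crop.png",np.hstack([a_[:360],b_[:360]])[:, :800])
cv2.imwrite("pics/crop.png",np.vstack([a_[:320],np.hstack([b_[:280],np.zeros((280,380,3),np.uint8)])]))
E
python3 m.py
```

```text
Traceback (most recent call last):
  File "m.py", line 11, in <module>
    print(n,k,*[np.round(v,4) for v in fit(n,{c:obs[c] for c in k})])
                                       ~~~^^^^^^^^^^^^^^^^^^^^^^^^^
  File "h.py", line 18, in fit
    r=least_squares(f,x0,diff_step=1e-3,x_scale=.1); return r.x,r.fun
  File "h.py", line 17, in <lambda>
    f=lambda p:np.concatenate([cen(proj(c,M[name]+[p[0],p[1],z]))-o for c,o in obs.items()])
               ~~~~~~~~~~~~~~^^^^^^^^^^^^^^^^^^^^^^^^^^^^^^^^^^^^^^^^^^^^^^^^^^^^^^^^^^^^^^^
ValueError: need at least one array to concatenate
```

```bash
sed -i 's/x0=(.5,0)/x0=(.5,.1)/; s/diff_step=1e-3,x_scale=.1/diff_step=1e-2/' h.py; sed -i 's/\[list(obs)\]/([list(obs)] if obs else [])/' m.py
sed -i 's/        for d in bot.cut_out(c,T\[n\]):/        for d in bot.cut_out(c,T[n]) or bot.cut_out(c,T[n]):/' m.py; python3 m.py
```

```text
dropper top 0.48 [361. 238. 372. 245.] 74
dropper side 0.44 [366. 173. 376. 198.] 191
dropper ['top'] [ 0.467  -0.1129] [0. 0.]
dropper ['side'] [ 0.469  -0.1063] [0. 0.]
dropper ['top', 'side'] [ 0.4679 -0.111 ] [-0.6508 -0.2311  0.3853 -0.961 ]
jar top 0.54 [433. 218. 459. 234.] 334
jar side 0.76 [358. 123. 374. 151.] 392
jar ['top'] [ 0.4869 -0.361 ] [ 0. -0.]
jar ['side'] [ 0.4875 -0.362 ] [-0.  0.]
jar ['top', 'side'] [ 0.4872 -0.3612] [ 0.05   -0.0889  0.0801  0.126 ]
small top [229 247  30  31 517]
small side [ 355  278   40   35 1081]
small ['top'] [0.4548 0.2707] [-0.  0.]
small ['side'] [0.4533 0.2684] [-0. -0.]
small ['top', 'side'] [0.4539 0.2695] [ 0.4186  0.2601 -0.2574  0.3543]
large top [284 229  43  44 844]
large side [ 343  215   52   43 1163]
large ['top'] [0.469 0.079] [-0.  0.]
large ['side'] [0.4689 0.0765] [-0. -0.]
large ['top', 'side'] [0.469 0.078] [ 0.3225 -0.0439 -0.0249  0.3987]
[ 0.28800065 -0.61048699  0.19262413] 
 [[-0.904  0.     0.427]
 [-0.427 -0.    -0.904]
 [-0.    -1.     0.   ]]
```

View pics/crop.png

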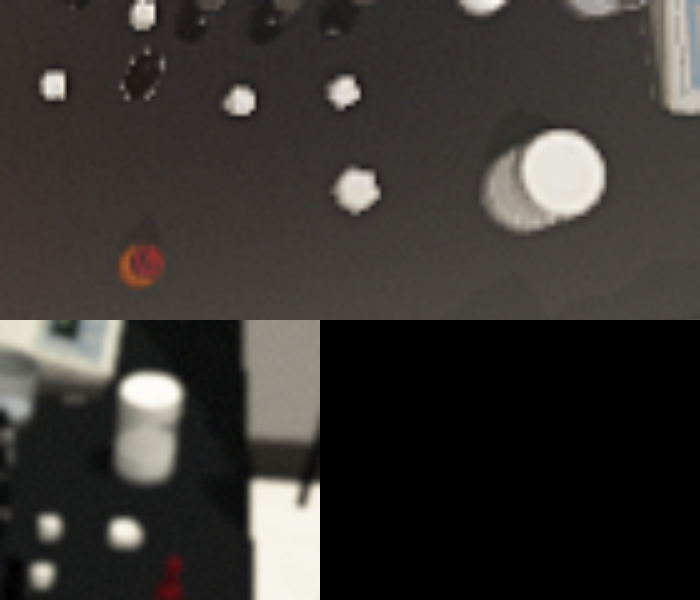

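Candidates: jar – (449,226) chosen; the scale's beaker (492,138) and small vial (411,228) rejected by size. Dropper – (369,243) chosen; shelf amber bottles (245,33) and (215,20) rejected. Blue gauge (245,262); reds at (200,253), (210,177) rejected. The crop confirms a white-lidded clear jar and an amber/red dropper.

```bash
python3 -m crank '[{"linear":[-0.036,0,-0.0175],"dr":[0,0,0],"hand":1},{"linear":[-0.072,0,-0.035],"dr":[0,0,0],"hand":1},{"linear":[-0.108,0,-0.0525],"dr":[0,0,0],"hand":1},{"linear":[-0.143,0,-0.07],"dr":[0,0,0],"hand":1},{"linear":[-0.179,0,-0.0875],"dr":[0,0,0],"hand":1},{"linear":[-0.215,0,-0.105],"dr":[0,0,0],"hand":1},{"linear":[-0.251,0,-0.1225],"dr":[0,0,0],"hand":1},{"linear":[-0.286,0,-0.14],"dr":[0,0,0],"hand":1},{"linear":[-0.286,0,-0.14],"dr":[0,0,0],"hand":1},{"linear":[-0.286,0,-0.14],"dr":[0,0,0],"hand":1}]' 30
python3 - <<'E'
from h import *
o,p,R=tool(); print(p,R.round(3).tolist(),"jar delta tool",R.T@(np.array([.4872,-.3612,.02])-p))
im=bot.read_camera("top")
# amber/red colour mask of the dropper in both
obs={}
for c,(x0,y0,x1,y1) in {"top":(350,228,385,258),"side":(358,165,385,205)}.items():
    i=bot.read_camera(c).astype(int); m=np.zeros(i.shape[:2],bool); m[y0:y1,x0:x1]=(i[...,2]-i[...,0]>40)[y0:y1,x0:x1]
    px=np.argwhere(m)[:,::-1]; print(c,px.min(0),px.max(0),len(px)); obs[c]=cen(px)
    mod=proj(c,M["dropper"]+[.4679,-.111,0]); print("model",mod.min(0),mod.max(0))
for k in(["top"],["side"],["top","side"]): print(k,fit("dropper",{c:obs[c] for c in k}))
E
```

```text
t: 1.83
eef_pos: [0.4893, -0.3588, 0.1928]
tool_rot: [0.157, -0.156, 0.69, -0.689]
contact_force: [-1.1, -0.3, -0.2]
gripper_width: 0.998
[ 0.48927068 -0.35878616  0.19275559] [[-0.902, 0.001, 0.432], [-0.432, 0.001, -0.902], [-0.001, -1.0, -0.0]] jar delta tool [0.00311772 0.17275159 0.00133346]
top [363 239] [372 247] 60
model [361.75454839 237.78933114] [372.06514306 247.99020333]
side [366 169] [375 194] 142
model [365.17048043 168.37236951] [375.24478491 196.03219148]
['top'] (array([ 0.46768072, -0.11313745]), array([ 1.42171700e-07, -2.70928098e-07]))
['side'] (array([ 0.46738361, -0.1122151 ]), array([-7.13896497e-09,  8.31232967e-08]))
['top', 'side'] (array([ 0.4675182 , -0.11286762]), array([-0.08080594,  0.06428829, -0.04205824, -0.13979436]))
```

```bash
python3 -m crank '[{"linear":[0,0.03,0],"dr":[0,0,0],"hand":1},{"linear":[0,0.06,0],"dr":[0,0,0],"hand":1},{"linear":[0,0.08,0],"dr":[0,0,0],"hand":1},{"linear":[0,0.08,0],"dr":[0,0,0],"hand":1},{"linear":[0,0.08,0],"dr":[0,0,0],"hand":1}]'
python3 - <<'E'
from h import *
o,p,R=tool(); print(p,R.round(3).tolist(),"jar delta tool",R.T@(np.array([.4872,-.3612,.02])-p))
a_=cv2.resize(bot.read_camera("top")[170:270,400:500],None,fx=4,fy=4); b_=cv2.resize(bot.read_camera("side")[70:170,310:410],None,fx=4,fy=4)
cv2.imwrite("pics/c2.png",np.hstack([a_,b_]))
E
```

```text
t: 2.4
eef_pos: [0.4853, -0.3629, 0.112]
tool_rot: [0.153, -0.154, 0.691, -0.69]
contact_force: [0.9, -1.1, -0.4]
gripper_width: 0.995
[ 0.48533422 -0.36291166  0.11199933] [[-0.905, -0.002, 0.424], [-0.424, 0.001, -0.905], [0.002, -1.0, -0.002]] jar delta tool [-0.00257116  0.09199622 -0.0006096 ]
```

View pics/c2.png

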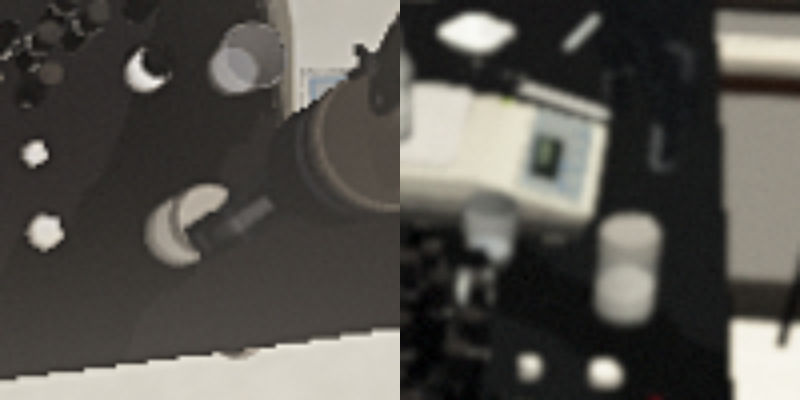

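```bash
python3 -m crank '[{"linear":[0,0,0],"dr":[0,0,0],"hand":1},{"linear":[0,0,0],"dr":[0,0,0],"hand":1},{"linear":[0,0,0],"dr":[0,0,0],"hand":1}]'; python3 - <<'E'
from h import *
o,p,R=tool(); print(p,o["joint_vel"].round(3),"jar delta tool",R.T@(np.array([.4872,-.3612,.02])-p))
t=p-R[:,1]*.013
X=np.array([t,t+R[:,2]*.0425,t-R[:,2]*.0425,t+R[:,2]*.057,t-R[:,2]*.057])
for c,o,in(("top",(400,170)),("side",(310,70))): print(c,((proj(c,X)-o)*4).round().tolist())
E
```

```text
t: 2.75
eef_pos: [0.4875, -0.3623, 0.1138]
tool_rot: [-0.155, 0.154, -0.69, 0.691]
contact_force: [-0.4, -0.1, 0.1]
gripper_width: 1.001
[ 0.48753117 -0.36230405  0.11378054] [-0.002  0.007 -0.001  0.009  0.001 -0.003  0.001] jar delta tool [-7.43353009e-05  9.37786093e-02 -1.29839580e-03]
top [[232.0, 205.0], [280.0, 173.0], [184.0, 237.0], [296.0, 163.0], [168.0, 248.0]]
side [[233.0, 180.0], [212.0, 155.0], [254.0, 205.0], [205.0, 147.0], [262.0, 214.0]]
```

```bash
python3 -m crank '[{"linear":[0,0.02,0],"dr":[0,0,0],"hand":1},{"linear":[0,0.04,0],"dr":[0,0,0],"hand":1},{"linear":[0,0.06,0],"dr":[0,0,0],"hand":1},{"linear":[0,0.08,0],"dr":[0,0,0],"hand":1},{"linear":[0,0.092,0],"dr":[0,0,0],"hand":1},{"linear":[0,0.092,0],"dr":[0,0,0],"hand":1},{"linear":[0,0.092,0],"dr":[0,0,0],"hand":1}]'
python3 -m crank '[{"linear":[0,0,0],"dr":[0,0,0],"hand":0.7},{"linear":[0,0,0],"dr":[0,0,0],"hand":0.6},{"linear":[0,0,0],"dr":[0,0,0],"hand":0.5},{"linear":[0,0,0],"dr":[0,0,0],"hand":0.4},{"linear":[0,0,0],"dr":[0,0,0],"hand":0.3},{"linear":[0,0,0],"dr":[0,0,0],"hand":0.2},{"linear":[0,0,0],"dr":[0,0,0],"hand":0.1},{"linear":[0,0,0],"dr":[0,0,0],"hand":0},{"linear":[0,0,0],"dr":[0,0,0],"hand":-0.2},{"linear":[0,0,0],"dr":[0,0,0],"hand":-0.2}]' 30
```

```text
t: 3.33
eef_pos: [0.4869, -0.3618, 0.0207]
tool_rot: [0.154, -0.155, 0.69, -0.69]
contact_force: [0.9, 0.7, -0.2]
gripper_width: 0.999
t: 4.17
eef_pos: [0.4869, -0.3617, 0.0211]
tool_rot: [0.155, -0.155, 0.69, -0.69]
contact_force: [-1.5, 1.3, 5.2]
gripper_width: 0.526
```

```bash
python3 -m crank '[{"linear":[0,0,0],"dr":[0,0,0],"hand":-0.5},{"linear":[0,0,0],"dr":[0,0,0],"hand":-0.5},{"linear":[0,0,0],"dr":[0,0,0],"hand":-0.5},{"linear":[0,0,0],"dr":[0,0,0],"hand":-0.5},{"linear":[0,0,0],"dr":[0,0,0],"hand":-0.5}]'
python3 - <<'E'
from h import *
a_=cv2.resize(bot.read_camera("top")[170:270,400:500],None,fx=4,fy=4); b_=cv2.resize(bot.read_camera("side")[70:170,310:410],None,fx=4,fy=4)
cv2.imwrite("pics/c3.png",np.hstack([a_,b_]))
E
```

```text
t: 4.58
eef_pos: [0.4869, -0.3617, 0.0211]
tool_rot: [0.155, -0.155, 0.69, -0.69]
contact_force: [-1.2, 1.3, 5.9]
gripper_width: 0.528
```

View pics/c3.png

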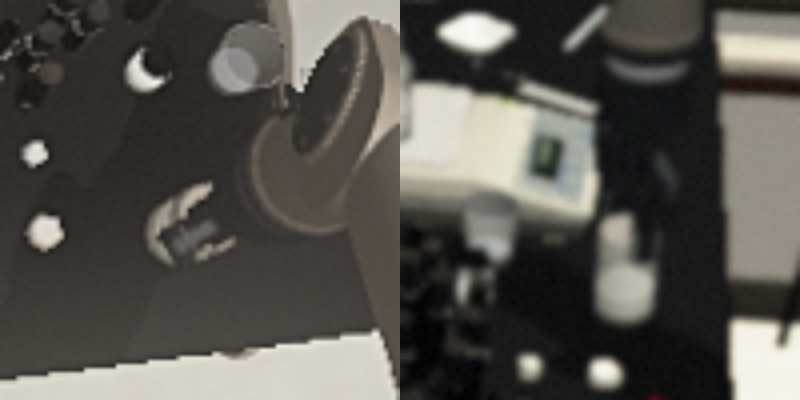

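```bash
python3 -m crank '[{"linear":[0,0,0],"dr":[0,0,0],"hand":-0.5},{"linear":[0,-0.01,0],"dr":[0,0,0],"hand":-0.5},{"linear":[0,-0.03,0],"dr":[0,0,0],"hand":-0.5},{"linear":[0,-0.055,0],"dr":[0,0,0],"hand":-0.5},{"linear":[0,-0.08,0],"dr":[0,0,0],"hand":-0.5},{"linear":[0,-0.105,0],"dr":[0,0,0],"hand":-0.5},{"linear":[0,-0.13,0],"dr":[0,0,0],"hand":-0.5},{"linear":[0,-0.14,0],"dr":[0,0,0],"hand":-0.5},{"linear":[0,-0.14,0],"dr":[0,0,0],"hand":-0.5},{"linear":[0,-0.14,0],"dr":[0,0,0],"hand":-0.5}]' 40
python3 -m crank '[{"linear":[-0.008,0,-0.018],"dr":[0,0,0],"hand":-0.5},{"linear":[-0.018,0,-0.043],"dr":[0,0,0],"hand":-0.5},{"linear":[-0.030,0,-0.071],"dr":[0,0,0],"hand":-0.5},{"linear":[-0.042,0,-0.100],"dr":[0,0,0],"hand":-0.5},{"linear":[-0.054,0,-0.128],"dr":[0,0,0],"hand":-0.5},{"linear":[-0.066,0,-0.156],"dr":[0,0,0],"hand":-0.5},{"linear":[-0.076,0,-0.180],"dr":[0,0,0],"hand":-0.5},{"linear":[-0.083,0,-0.196],"dr":[0,0,0],"hand":-0.5},{"linear":[-0.086,0,-0.203],"dr":[0,0,0],"hand":-0.5},{"linear":[-0.086,0,-0.203],"dr":[0,0,0],"hand":-0.5}]'
```

```text
t: 5.52
eef_pos: [0.4867, -0.3618, 0.1603]
tool_rot: [-0.155, 0.155, -0.69, 0.69]
contact_force: [0.1, 0.3, -2.1]
gripper_width: 0.52
t: 6.35
eef_pos: [0.4772, -0.1396, 0.1592]
tool_rot: [0.155, -0.157, 0.69, -0.689]
contact_force: [-0.5, -0.8, -1.7]
gripper_width: 0.523
```

```bash
python3 -m crank '[{"linear":[-0.008,0,-0.018],"dr":[0,0,0],"hand":-0.5},{"linear":[-0.018,0,-0.043],"dr":[0,0,0],"hand":-0.5},{"linear":[-0.030,0,-0.071],"dr":[0,0,0],"hand":-0.5},{"linear":[-0.042,0,-0.100],"dr":[0,0,0],"hand":-0.5},{"linear":[-0.054,0,-0.128],"dr":[0,0,0],"hand":-0.5},{"linear":[-0.066,0,-0.156],"dr":[0,0,0],"hand":-0.5},{"linear":[-0.076,0,-0.180],"dr":[0,0,0],"hand":-0.5},{"linear":[-0.083,0,-0.196],"dr":[0,0,0],"hand":-0.5},{"linear":[-0.085,0,-0.2015],"dr":[0,0,0],"hand":-0.5},{"linear":[-0.085,0,-0.2015],"dr":[0,0,0],"hand":-0.5}]'
python3 -m crank '[{"linear":[0,0.02,0],"dr":[0,0,0],"hand":-0.5},{"linear":[0,0.045,0],"dr":[0,0,0],"hand":-0.5},{"linear":[0,0.07,0],"dr":[0,0,0],"hand":-0.5},{"linear":[0,0.085,0],"dr":[0,0,0],"hand":-0.5},{"linear":[0,0.09,0],"dr":[0,0,0],"hand":-0.5},{"linear":[0,0.09,0],"dr":[0,0,0],"hand":-0.5},{"linear":[0,0.09,0],"dr":[0,0,0],"hand":-0.5}]'
python3 - <<'E'
from h import *
o,p,R=tool(); print(p)
ob={}
for c in("top","side"):
    im=bot.read_camera(c)
    d=bot.cut_out(c,"jar_center")
    print(c,[(round(e["score"],2),e["extent"]) for e in d])
    mod=proj(c,M["jar"]+[.469,.078,.05]);print("model",mod.min(0).round(),mod.max(0).round())
    x,y=(255,180) if c=="top" else (320,165)
    cv2.imwrite(f"pics/c4{c}.png",cv2.resize(im[y:y+100,x:x+100],None,fx=4,fy=4))
cv2.imwrite("pics/c4.png",np.hstack([cv2.imread(f"pics/c4{c}.png") for c in("top","side")]))
E
```

```text
t: 7.18
eef_pos: [0.4691, 0.077, 0.16]
tool_rot: [0.155, -0.155, 0.69, -0.69]
contact_force: [-0.7, -0.8, -1.1]
gripper_width: 0.524
t: 7.77
eef_pos: [0.4696, 0.0757, 0.0709]
tool_rot: [-0.154, 0.154, -0.69, 0.69]
contact_force: [-0.2, -1.0, -0.2]
gripper_width: 0.522
[0.46958324 0.0757203  0.0709258 ]
top []
model [295. 238.] [313. 258.]
side [(0.57, [355.6, 199.2, 379.3, 231.7])]
model [360. 196.] [382. 232.]
```

View pics/c4.png

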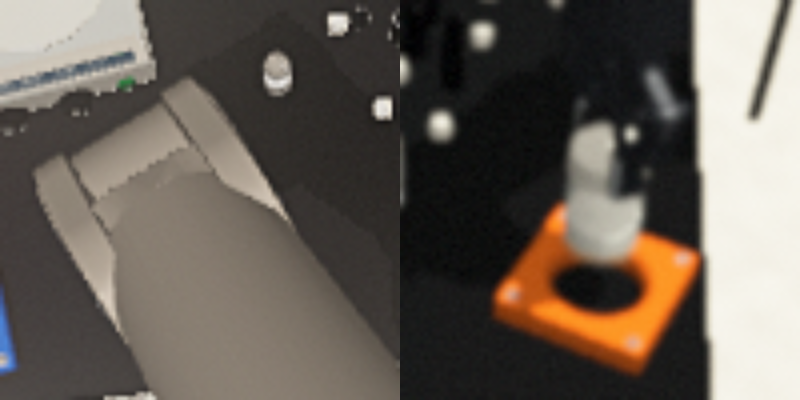

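```bash
python3 -m crank '[{"linear":[0,0.007,0],"dr":[0,0,0],"hand":-0.5},{"linear":[0,0.014,0],"dr":[0,0,0],"hand":-0.5},{"linear":[0,0.021,0],"dr":[0,0,0],"hand":-0.5},{"linear":[0,0.028,0],"dr":[0,0,0],"hand":-0.5},{"linear":[0,0.034,0],"dr":[0,0,0],"hand":-0.5},{"linear":[0,0.04,0],"dr":[0,0,0],"hand":-0.5},{"linear":[0,0.044,0],"dr":[0,0,0],"hand":-0.5},{"linear":[0,0.048,0],"dr":[0,0,0],"hand":-0.5},{"linear":[0,0.048,0],"dr":[0,0,0],"hand":-0.5}]'
python3 - <<'E'
from h import *
o,p,R=tool(); print(p)
im=bot.read_camera("side"); x,y=320,165
cv2.imwrite(f"pics/c5.png",cv2.resize(im[y:y+100,x:x+100],None,fx=4,fy=4))
E
```

```text
t: 8.72
eef_pos: [0.4685, 0.0769, 0.0218]
tool_rot: [0.154, -0.155, 0.69, -0.69]
contact_force: [-0.2, -0.2, -0.5]
gripper_width: 0.521
[0.46853175 0.07687957 0.02179741]
```

View pics/c5.png

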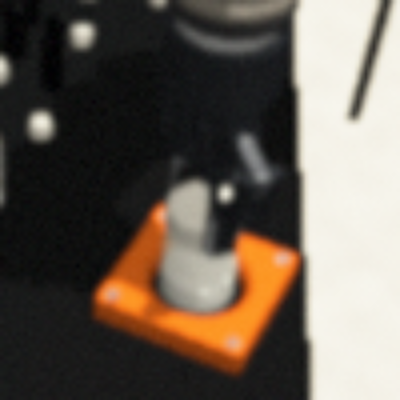

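The jar sits in the orange bore, with no force. Releasing it.

```bash
python3 -m crank '[{"linear":[0,0,0],"dr":[0,0,0],"hand":0},{"linear":[0,0,0],"dr":[0,0,0],"hand":0.3},{"linear":[0,0,0],"dr":[0,0,0],"hand":0.6},{"linear":[0,0,0],"dr":[0,0,0],"hand":1},{"linear":[0,0,0],"dr":[0,0,0],"hand":1},{"linear":[0,0,0],"dr":[0,0,0],"hand":1}]'
python3 -m crank '[{"linear":[0,-0.02,0],"dr":[0,0,0],"hand":1},{"linear":[0,-0.05,0],"dr":[0,0,0],"hand":1},{"linear":[0,-0.08,0],"dr":[0,0,0],"hand":1},{"linear":[0,-0.11,0],"dr":[0,0,0],"hand":1},{"linear":[0,-0.14,0],"dr":[0,0,0],"hand":1},{"linear":[0,-0.158,0],"dr":[0,0,0],"hand":1},{"linear":[0,-0.158,0],"dr":[0,0,0],"hand":1}]'
python3 - <<'E'
from h import *
o,p,R=tool(); Rc=Rn.from_quat([-.1546,.69,-.69,.1546]).as_matrix()
print(p,"to dropper tool axes",Rc.T@(np.array([.4675,-.1129,.1806])-[.469,.078,.1806]))
E
```

```text
t: 9.27
eef_pos: [0.4692, 0.0769, 0.0228]
tool_rot: [-0.155, 0.154, -0.69, 0.69]
contact_force: [-0.0, 0.5, 0.3]
gripper_width: 1.002
t: 9.85
eef_pos: [0.4718, 0.0777, 0.1849]
tool_rot: [-0.157, 0.152, -0.69, 0.69]
contact_force: [1.0, 0.3, -0.1]
gripper_width: 1.001
[0.47177669 0.07768604 0.18486308] to dropper tool axes [0.08281267 0.         0.17200907]
```

```bash
python3 -m crank '[{"linear":[0.014,0,0.030],"dr":[0,0,0],"hand":1},{"linear":[0.030,0,0.062],"dr":[0,0,0],"hand":1},{"linear":[0.046,0,0.096],"dr":[0,0,0],"hand":1},{"linear":[0.062,0,0.13],"dr":[0,0,0],"hand":1},{"linear":[0.076,0,0.158],"dr":[0,0,0],"hand":1},{"linear":[0.082,0,0.171],"dr":[0,0,0],"hand":1},{"linear":[0.082,0,0.171],"dr":[0,0,0],"hand":1},{"linear":[0.082,0,0.171],"dr":[0,0,0],"hand":1}]'
python3 -m crank '[{"linear":[0,0.02,0],"dr":[0,0,0],"hand":1},{"linear":[0,0.05,0],"dr":[0,0,0],"hand":1},{"linear":[0,0.08,0],"dr":[0,0,0],"hand":1},{"linear":[0,0.11,0],"dr":[0,0,0],"hand":1},{"linear":[0,0.135,0],"dr":[0,0,0],"hand":1},{"linear":[0,0.15,0],"dr":[0,0,0],"hand":1},{"linear":[0,0.156,0],"dr":[0,0,0],"hand":1},{"linear":[0,0.156,0],"dr":[0,0,0],"hand":1}]' 20
python3 - <<'E'
from h import *
o,p,R=tool(); print(p)
im=bot.read_camera("side"); x,y=320,145
cv2.imwrite(f"pics/c6.png",cv2.resize(im[y:y+110,x:x+100],None,fx=4,fy=4))
E
```

```text
t: 10.52
eef_pos: [0.4672, -0.1131, 0.1798]
tool_rot: [0.153, -0.154, 0.69, -0.69]
contact_force: [-0.8, 0.7, 0.6]
gripper_width: 1.001
t: 11.18
eef_pos: [0.4667, -0.1109, 0.0232]
tool_rot: [0.154, -0.156, 0.691, -0.689]
contact_force: [-0.9, 0.3, 1.0]
gripper_width: 1.001
[ 0.46671955 -0.11087688  0.02321826]
```

View pics/c6.png

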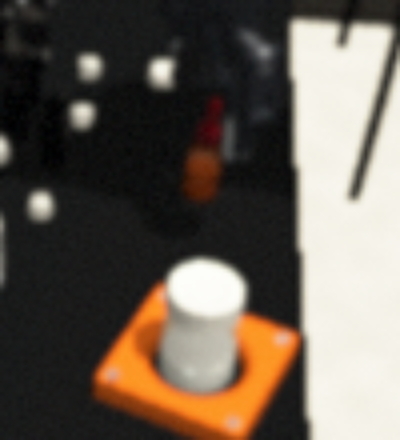

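Jar stands in the orange bore; the dropper is upright between the open fingers. Closing gently.

```bash
python3 -m crank '[{"linear":[0,0,0],"dr":[0,0,0],"hand":0.6},{"linear":[0,0,0],"dr":[0,0,0],"hand":0.3},{"linear":[0,0,0],"dr":[0,0,0],"hand":0.1},{"linear":[0,0,0],"dr":[0,0,0],"hand":0},{"linear":[0,0,0],"dr":[0,0,0],"hand":-0.1},{"linear":[0,0,0],"dr":[0,0,0],"hand":-0.2},{"linear":[0,0,0],"dr":[0,0,0],"hand":-0.3},{"linear":[0,0,0],"dr":[0,0,0],"hand":-0.4},{"linear":[0,0,0],"dr":[0,0,0],"hand":-0.5},{"linear":[0,0,0],"dr":[0,0,0],"hand":-0.6}]' 25
python3 -m crank '[{"linear":[0,0,0],"dr":[0,0,0],"hand":-0.7},{"linear":[0,0,0],"dr":[0,0,0],"hand":-0.8},{"linear":[0,0,0],"dr":[0,0,0],"hand":-0.9},{"linear":[0,0,0],"dr":[0,0,0],"hand":-0.9},{"linear":[0,0,0],"dr":[0,0,0],"hand":-0.9}]' 25
python3 - <<'E'
from h import *
im=bot.read_camera("side"); x,y=320,145
cv2.imwrite(f"pics/c7.png",cv2.resize(im[y:y+80,x:x+100],None,fx=5,fy=5))
E
```

```text
t: 12.07
eef_pos: [0.4678, -0.1127, 0.0246]
tool_rot: [0.155, -0.155, 0.69, -0.69]
contact_force: [0.0, 0.7, -0.9]
gripper_width: 0.199
t: 12.48
eef_pos: [0.4682, -0.1126, 0.0249]
tool_rot: [-0.155, 0.154, -0.69, 0.69]
contact_force: [0.0, 0.2, 5.6]
gripper_width: 0.112
```

View pics/c7.png

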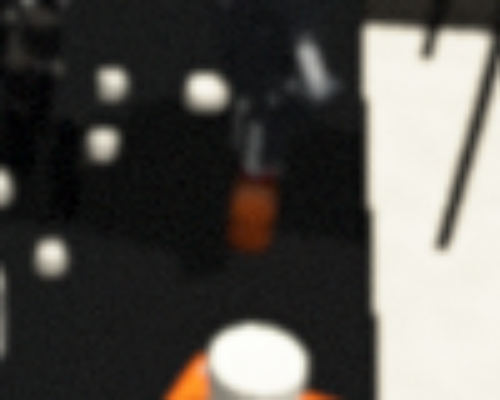

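```bash
python3 - <<'E'
from h import *
o,p,R=tool(); q=np.array([.4675,-.1129,0])
for z in(0,.025,.04,.05,.064,.091): print(z,proj("side",np.array([q+[0,0,z], q+[0,0,z]-.0135*R[:,2], q+[0,0,z]-.0065*R[:,2]-0.011*R[:,0],q+[0,0,z]-.0065*R[:,2]+0.011*R[:,0]])).round(1).tolist())
i=bot.read_camera("side").astype(int)
for r in range(164,200): print(r,*["%3d/%3d"%(i[r,c,2],i[r,c,0]) for c in range(363,381)])
E
```

```text
0 [[369.7, 192.8], [371.5, 195.5], [367.3, 194.8], [373.9, 193.3]]
0.025 [[370.4, 186.5], [372.3, 189.2], [368.0, 188.6], [374.6, 187.1]]
0.04 [[370.9, 182.7], [372.8, 185.4], [368.5, 184.7], [375.1, 183.3]]
0.05 [[371.2, 180.1], [373.1, 182.8], [368.7, 182.2], [375.5, 180.7]]
0.064 [[371.6, 176.5], [373.5, 179.1], [369.2, 178.5], [375.9, 177.0]]
0.091 [[372.5, 169.2], [374.4, 171.9], [370.0, 171.2], [376.8, 169.8]]
164 211/190 182/163 111/ 97  47/ 44  33/ 33  37/ 40  33/ 35  23/ 24  17/ 22  20/ 21  33/ 36  41/ 44  40/ 39  27/ 27  20/ 25  19/ 23  27/ 27  33/ 38
165 176/155 142/126  88/ 78  41/ 40  43/ 44  59/ 60  48/ 49  31/ 31  20/ 22  25/ 29  29/ 33  47/ 48  34/ 37  22/ 25  17/ 18  17/ 17  18/ 20  23/ 28
166 122/111  90/ 82  49/ 42  28/ 27  45/ 47  64/ 62  49/ 50  30/ 33  17/ 18  20/ 22  27/ 29  30/ 31  27/ 30  24/ 25  13/ 15  20/ 20  11/ 11  19/ 23
167  60/ 53  40/ 36  21/ 22  26/ 27  43/ 42  45/ 44  37/ 39  26/ 27  19/ 19  19/ 24  18/ 20  24/ 23  15/ 18  21/ 21  18/ 21  15/ 17  20/ 20  18/ 20
168  22/ 21  14/ 13  16/ 16  25/ 25  42/ 42  39/ 37  27/ 28  28/ 29  22/ 24  21/ 22  15/
[... 3947 characters left out ...]
/ 16  39/ 18  41/ 17  45/ 16  47/ 19  43/ 21  34/ 22  29/ 25  26/ 25  22/ 22  25/ 26  25/ 24  26/ 27  26/ 23
196  15/ 17  14/ 14  17/ 19  22/ 22  22/ 21  25/ 23  32/ 24  31/ 24  27/ 22  29/ 24  26/ 26  27/ 26  23/ 23  23/ 25  26/ 25  28/ 27  25/ 24  25/ 27
197  16/ 12  17/ 17  20/ 17  22/ 23  24/ 24  21/ 24  28/ 30  29/ 30  25/ 23  25/ 24  28/ 27  23/ 23  27/ 29  28/ 28  22/ 24  26/ 27  23/ 22  23/ 24
198  10/ 14  16/ 18  21/ 19  26/ 24  24/ 24  28/ 29  26/ 24  25/ 26  26/ 25  28/ 25  22/ 24  24/ 24  23/ 25  28/ 26  24/ 24  29/ 28  25/ 23  25/ 24
199  17/ 17  17/ 20  24/ 20  24/ 22  29/ 29  26/ 29  26/ 25  28/ 27  27/ 26  24/ 22  26/ 23  27/ 24  27/ 27  26/ 27  28/ 25  26/ 27  26/ 24  27/ 26
```

The side-camera rows show the real fingertips sit ~30 mm higher than the stated TCP, so the grip is on the bulb (width 0.112 agrees with about 12 mm). I'll do a test lift of 15 mm to see whether that grip holds upright.

```bash
python3 -m crank '[{"linear":[0,0,0],"dr":[0,0,0],"hand":-1},{"linear":[0,0,0],"dr":[0,0,0],"hand":-1},{"linear":[0,-0.004,0],"dr":[0,0,0],"hand":-1},{"linear":[0,-0.008,0],"dr":[0,0,0],"hand":-1},{"linear":[0,-0.012,0],"dr":[0,0,0],"hand":-1},{"linear":[0,-0.015,0],"dr":[0,0,0],"hand":-1},{"linear":[0,-0.015,0],"dr":[0,0,0],"hand":-1},{"linear":[0,-0.015,0],"dr":[0,0,0],"hand":-1}]' 40
cat > d.py <<'E'
from h import *
import sys
def amber(c,x,y,w=20,h=22):
    i=bot.read_camera(c).astype(int); m=np.zeros(i.shape[:2],bool); m[y-h:y+h,x-w:x+w]=(i[...,2]-i[...,0]>30)[y-h:y+h,x-w:x+w]
    px=np.argwhere(m)[:,::-1]; return px,i
if __name__=="__main__":
    p3=np.array([float(v) for v in sys.argv[1:4]]); 
    c="side"; u=proj(c,[p3+[0,0,.02]])[0].astype(int); px,i=amber(c,*u)
    print("seen",px.min(0),px.max(0),len(px),"model",*[f(proj(c,M["dropper"]+p3),0).round(1) for f in(np.min,np.max)])
    for r in range(px[:,1].min(),px[:,1].max()+1): print(r,px[px[:,1]==r,0].min(),px[px[:,1]==r,0].max(),end="; ")
    cv2.imwrite(sys.argv[4],cv2.resize(i[u[1]-40:u[1]+40,u[0]-50:u[0]+50].astype(np.uint8),None,fx=6,fy=6))
E
python3 d.py .4675 -.1129 .015 pics/c8.png
```

```text
t: 13.25
eef_pos: [0.4679, -0.1128, 0.0398]
tool_rot: [-0.155, 0.154, -0.69, 0.69]
contact_force: [0.2, -0.1, 0.2]
gripper_width: 0.102
seen [366 177] [375 191] 126 model [365.7 163.9] [375.9 191.9]
177 368 374; 178 368 374; 179 367 375; 180 367 375; 181 367 375; 182 366 375; 183 366 375; 184 366 375; 185 367 374; 186 366 374; 187 366 374; 188 366 374; 189 366 374; 190 367 373; 191 369 372;
```

```bash
python3 -m crank '[{"linear":[0,-0.01,0],"dr":[0,0,0],"hand":-1},{"linear":[0,-0.03,0],"dr":[0,0,0],"hand":-1},{"linear":[0,-0.05,0],"dr":[0,0,0],"hand":-1},{"linear":[0,-0.07,0],"dr":[0,0,0],"hand":-1},{"linear":[0,-0.09,0],"dr":[0,0,0],"hand":-1},{"linear":[0,-0.105,0],"dr":[0,0,0],"hand":-1},{"linear":[0,-0.115,0],"dr":[0,0,0],"hand":-1},{"linear":[0,-0.115,0],"dr":[0,0,0],"hand":-1}]'
python3 -m crank '[{"linear":[-0.004,0,-0.009],"dr":[0,0,0],"hand":-1},{"linear":[-0.011,0,-0.025],"dr":[0,0,0],"hand":-1},{"linear":[-0.020,0,-0.047],"dr":[0,0,0],"hand":-1},{"linear":[-0.030,0,-0.070],"dr":[0,0,0],"hand":-1},{"linear":[-0.040,0,-0.093],"dr":[0,0,0],"hand":-1},{"linear":[-0.050,0,-0.116],"dr":[0,0,0],"hand":-1},{"linear":[-0.060,0,-0.139],"dr":[0,0,0],"hand":-1},{"linear":[-0.070,0,-0.162],"dr":[0,0,0],"hand":-1},{"linear":[-0.080,0,-0.186],"dr":[0,0,0],"hand":-1},{"linear":[-0.090,0,-0.21],"dr":[0,0,0],"hand":-1}]'
python3 -m crank '[{"linear":[-0.010,0,-0.023],"dr":[0,0,0],"hand":-1},{"linear":[-0.020,0,-0.047],"dr":[0,0,0],"hand":-1},{"linear":[-0.030,0,-0.070],"dr":[0,0,0],"hand":-1},{"linear":[-0.040,0,-0.093],"dr":[0,0,0],"hand":-1},{"linear":[-0.050,0,-0.116],"dr":[0,0,0],"hand":-1},{"linear":[-0.057,0,-0.132],"dr":[0,0,0],"hand":-1},{"linear":[-0.061,0,-0.1415],"dr":[0,0,0],"hand":-1},{"linear":[-0.061,0,-0.1415],"dr":[0,0,0],"hand":-1},{"linear":[-0.061,0,-0.1415],"dr":[0,0,0],"hand":-1},{"linear":[-0.061,0,-0.1415],"dr":[0,0,0],"hand":-1}]'
python3 -m crank '[{"linear":[0,0.01,0],"dr":[0,0,0],"hand":-1},{"linear":[0,0.03,0],"dr":[0,0,0],"hand":-1},{"linear":[0,0.055,0],"dr":[0,0,0],"hand":-1},{"linear":[0,0.075,0],"dr":[0,0,0],"hand":-1},{"linear":[0,0.088,0],"dr":[0,0,0],"hand":-1},{"linear":[0,0.09,0],"dr":[0,0,0],"hand":-1},{"linear":[0,0.09,0],"dr":[0,0,0],"hand":-1},{"linear":[0,0.09,0],"dr":[0,0,0],"hand":-1}]'
python3 d.py .4539 .2695 .04 pics/c9.png
```

```text
t: 13.97
eef_pos: [0.4693, -0.1129, 0.157]
tool_rot: [-0.156, 0.153, -0.689, 0.691]
contact_force: [-0.4, -0.2, -0.0]
gripper_width: 0.108
t: 14.8
eef_pos: [0.458, 0.1172, 0.1532]
tool_rot: [0.154, -0.156, 0.69, -0.69]
contact_force: [1.4, 1.0, -0.2]
gripper_width: 0.101
t: 15.63
eef_pos: [0.4543, 0.2679, 0.154]
tool_rot: [-0.154, 0.155, -0.69, 0.691]
contact_force: [-0.2, 0.3, 0.2]
gripper_width: 0.104
t: 16.3
eef_pos: [0.4549, 0.2693, 0.065]
tool_rot: [0.154, -0.154, 0.69, -0.69]
contact_force: [0.0, 0.7, -0.1]
gripper_width: 0.107
seen [370 273] [381 289] 147 model [369. 259.] [382.6 291.5]
273 372 373; 274 371 381; 275 371 381; 276 370 381; 277 370 381; 278 370 380; 279 371 380; 280 371 379; 281 371 379; 282 371 379; 283 371 379; 284 371 378; 285 371 378; 286 371 378; 287 371 378; 288 372 377; 289 373 376;
```

View pics/c9.png

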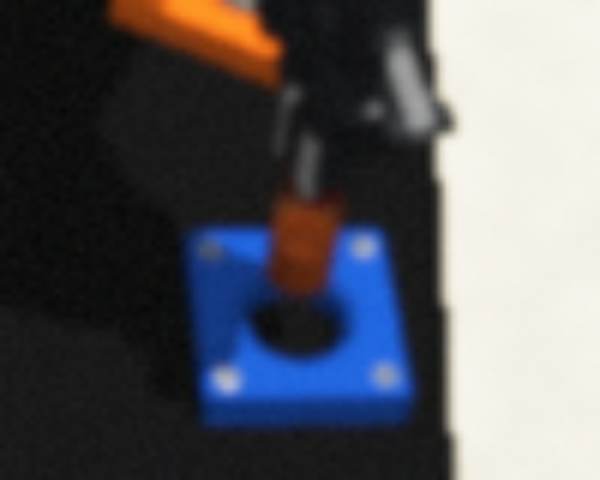

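Bottle hangs upright above the blue bore (bottle base at px ≈(374,289), bore centre ≈(374,294)). Lowering.

```bash
python3 -m crank '[{"linear":[0,0.006,0],"dr":[0,0,0],"hand":-1},{"linear":[0,0.012,0],"dr":[0,0,0],"hand":-1},{"linear":[0,0.018,0],"dr":[0,0,0],"hand":-1},{"linear":[0,0.023,0],"dr":[0,0,0],"hand":-1},{"linear":[0,0.027,0],"dr":[0,0,0],"hand":-1},{"linear":[0,0.031,0],"dr":[0,0,0],"hand":-1},{"linear":[0,0.034,0],"dr":[0,0,0],"hand":-1},{"linear":[0,0.037,0],"dr":[0,0,0],"hand":-1},{"linear":[0,0.037,0],"dr":[0,0,0],"hand":-1}]'
python3 -m crank '[{"linear":[0,0.001,0],"dr":[0,0,0],"hand":-1},{"linear":[0,0.002,0],"dr":[0,0,0],"hand":-1},{"linear":[0,0.002,0],"dr":[0,0,0],"hand":-1}]'
python3 d.py .4539 .2695 0 pics/c10.png
```

```text
t: 17.1
eef_pos: [0.4541, 0.2695, 0.027]
tool_rot: [-0.154, 0.155, -0.69, 0.69]
contact_force: [0.7, 0.4, -0.8]
gripper_width: 0.105
t: 17.35
eef_pos: [0.4545, 0.2697, 0.0256]
tool_rot: [0.155, -0.155, 0.69, -0.69]
contact_force: [0.3, -0.5, -0.3]
gripper_width: 0.103
seen [368 285] [378 299] 138 model [367.6 270.6] [380.7 301.7]
285 371 377; 286 370 378; 287 370 378; 288 370 378; 289 369 378; 290 369 378; 291 369 378; 292 369 378; 293 369 378; 294 368 378; 295 368 378; 296 368 378; 297 369 378; 298 370 377; 299 373 375;
```

View pics/c10.png

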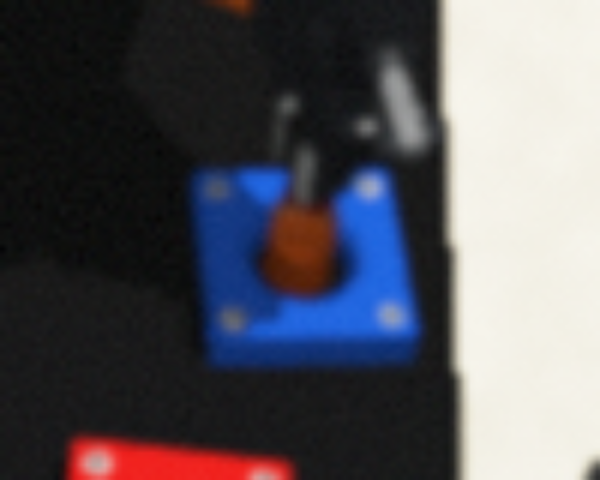

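```bash
python3 -m crank '[{"linear":[0,0.001,0],"dr":[0,0,0],"hand":-0.7},{"linear":[0,0.001,0],"dr":[0,0,0],"hand":-0.5},{"linear":[0,0.001,0],"dr":[0,0,0],"hand":-0.3},{"linear":[0,0.001,0],"dr":[0,0,0],"hand":0},{"linear":[0,0.001,0],"dr":[0,0,0],"hand":0.4},{"linear":[0,0.001,0],"dr":[0,0,0],"hand":0.8},{"linear":[0,0.001,0],"dr":[0,0,0],"hand":0.8},{"linear":[0,0.001,0],"dr":[0,0,0],"hand":0.8},{"linear":[0,0.001,0],"dr":[0,0,0],"hand":0.8}]'
python3 -m crank '[{"linear":[0,-0.02,0],"dr":[0,0,0],"hand":0.8},{"linear":[0,-0.05,0],"dr":[0,0,0],"hand":0.8},{"linear":[0,-0.08,0],"dr":[0,0,0],"hand":0.8},{"linear":[0,-0.11,0],"dr":[0,0,0],"hand":0.8},{"linear":[0,-0.14,0],"dr":[0,0,0],"hand":0.8},{"linear":[0,-0.17,0],"dr":[0,0,0],"hand":0.8},{"linear":[0,-0.19,0],"dr":[0,0,0],"hand":0.8},{"linear":[0,-0.19,0],"dr":[0,0,0],"hand":0.8},{"linear":[0,-0.19,0],"dr":[0,0,0],"hand":0.8}]'
python3 - <<'E'
from h import *
i=bot.read_camera("side"); cv2.imwrite("pics/c11.png",cv2.resize(i[180:310,310:410],None,fx=4,fy=4))
for n,q in(("jar_center",[.469,.078,.041]),("dropper_center",[.4539,.2695,.0455])):
    print(n,[(round(d["score"],2),d["xy"]) for d in bot.place_of("side",n)],"expect",proj("side",[q]).round(1))
im=i.astype(int); m=np.zeros(im.shape[:2],bool); m[255:310,355:395]=(im[...,2]-im[...,0]>30)[255:310,355:395]; px=np.argwhere(m)[:,::-1]
print(px.min(0),px.max(0)); mo=proj("side",M["dropper"]+[.4539,.2695,0]); print(mo.min(0),mo.max(0)); print(fit("dropper",{"side":cen(px)},x0=(.45,.27)))
E
```

```text
t: 18.15
eef_pos: [0.4544, 0.2696, 0.0246]
tool_rot: [-0.155, 0.155, -0.69, 0.69]
contact_force: [0.0, 0.3, 0.2]
gripper_width: 0.9
t: 18.9
eef_pos: [0.455, 0.27, 0.2156]
tool_rot: [0.155, -0.154, 0.69, -0.69]
contact_force: [0.7, 0.2, 0.1]
gripper_width: 0.897
jar_center [(0.95, [370.1, 228.2])] expect [[369.5 227.3]]
dropper_center [(0.62, [375.1, 285.2])] expect [[375.1 285.2]]
[368 255] [382 299]
[367.5526233  270.60714307] [380.6814422  301.70065924]
(array([0.45511184, 0.235113  ]), array([ 1.41627231e-06, -7.69786595e-07]))
```

View pics/c11.png

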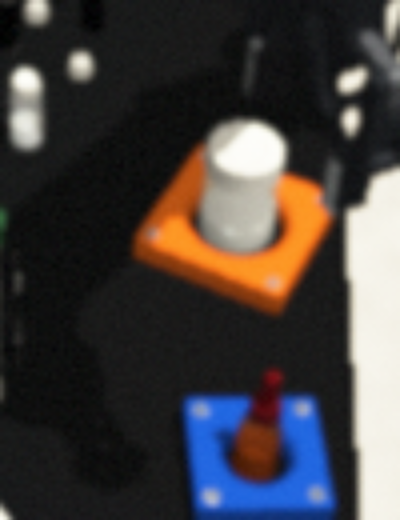

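```bash
python3 -c "
from station import bot
print(bot.hand_in())"
```

```text
the job is handed in; nothing more can be done
None
```

The powder jar (51 mm, too wide for the blue 40 mm bore) stands in the orange bore. The dropper bottle (27 mm) stands in the blue bore. I let both go, moved the open gripper clear above them, and handed in at about 19 s.

**Last checks:** The final side picture shows both upright in their bores. The networks put the jar centre about 1 px (roughly 4 mm) from its expected place, and the dropper centre exactly on it. The force reading was near zero.

**What disagreed:**
- **Finger height:** In the side view the fingertips looked about 30 mm higher than the stated TCP implies. So the dropper was held by its bulb and the jar by its upper part. The dropper hung upright in a test lift, and both were carried and released without tipping.
- **Final colour fit:** My last colour fit of the dropper put it 34 mm off, at y = 0.235. Its window also caught part of the orange gauge, so I discarded that result.
- **Camera coverage:** I checked the final state only with the side camera, not the top one.

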